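# Turn the manifold block in the slide-jaw vice to bring its port face up

### The job

Work on the plain edge of the manifold block is finished. Open the vice with its cam lever, turn the block so that the face with the two large ports is on top, and clamp it again: flat down on the bed, against the fixed jaw, its end up against the work stop, held firmly with the lever. Leave everything else on the bench where it is.

Things in the scene. Friction and masses are not known exactly. Their poses are not given: they have to be found in the camera images.
- vice: grey slide-jaw vice bolted to the bench. Origin on the bench top; own y runs across the jaws, own x along them. Base plate x -45..+45, y -140..+75 mm, 14 mm high; bed 30 mm high, x -24..+24 mm. Jaws: x -30..+30 mm, tops 46 mm high. Fixed jaw: gripping face y = +30, back y = +66 mm. The sliding jaw is on the -y side. Cam axle at x 0, y -80 mm: 24 mm thick, 70 mm high
- slide_jaw: the sliding jaw, 34 mm thick in y. Origin at bench-top level below its gripping face, which moves in the vice's y from -30 mm (fully open, 60 mm between the jaws) to -4 mm. The cam drives it both ways
- cam_lever (a joint): swing of the cam lever about its upright axis, rad. 0 = fully open, lever along the vice's -x; grows counter-clockwise (from above) towards the vice's -y, closing the jaw by 16.5 mm per rad: 40 mm gap at q = 1.21, 50 mm gap at 0.61. Stops at 0 and 1.6. Friction (4 N at the knob) holds it where it is left
- lever_knob (a point): middle of the round black upright knob on the lever's end: 27 mm across, from 57 to 100 mm high. The lever is a flat bar 18 mm wide, 49 to 57 mm high. Once the jaw has met the block it stiffens (2 to 3 N per mm at the knob): push on to 10 to 20 N and let go; friction then keeps it locked, with about 25 N on the block
- lever_axis (a point): point on the upright axis of the cam lever at the knob's height, 115 mm from the knob's middle
- stop_face (a point): work stop: dark steel finger, 8 mm thick, across the +x end of the jaws. The point is on its stop face, the plane x = +32 mm of the vice, looking along -x; the finger spans y +2..+60 mm and 34 to 46 mm height. Axes as the vice's
- block_mid (a point): centre of the loose aluminium manifold block: 64 mm (own x) x 40 (own y) x 50 (own z), about 0.36 kg. It starts clamped across its 40 mm, 50 mm upright, axes along the vice's, +x end at the stop. The top is plain with two small holes; the two 40x50 ends are alike
- port_face (a point): centre of the block's port face: the 64x50 face with two round 20 mm ports and four bolt holes, square to the block's own +y. At the start it lies against the fixed jaw. The opposite 64x50 face is blank
- brown_jar: small brown jar with a metal lid, 55 mm across, 87 mm high, upright; a bystander. Origin at the centre of its underside
- spray_can: aerosol can, 67 mm across, 201 mm high, upright; a bystander. Origin at the centre of its underside
- pliers: pliers lying flat along their own y, 46x153x12 mm; a bystander. Origin at the centre of its underside
- pocket_lamp: pocket lamp lying along its own y, 41x100x41 mm; a bystander. Origin at the centre of its underside
- ball_valve: brass ball valve lying along its own y, 33x120x57 mm; a bystander. Origin at the centre of its underside
- valve_lockout_0: green plastic valve lockout like a dumb-bell along its own y, 70x113x67 mm; a bystander. Origin at the centre of its underside
- padlock: red padlock lying flat, 65x36x18 mm; a bystander. Origin at the centre of its underside
- strap_reel: coil of black webbing lying flat, 101 mm across, 24 mm high; a bystander. Origin at the centre of its underside

How it is judged:
By the outcome, as a careful person would: the job done as asked, in the order asked, and still so for the second after the job is handed in, with the robot touching nothing.
It also fails if it takes over 72 s, if anything falls off the work surface, if the arm or the gripper's body presses on something with over 40 N, if the wrist force passes 120 N, or if a joint passes its speed limit or range.

### The arm

A 7-joint arm with a two-finger parallel gripper is mounted at the origin on a cart in front of the work surface, level with it; the furniture and walls round the work are solid. World frame = base frame: x ahead of the robot, y to its left, z up, the work surface at z = 0. Lengths are in m, angles in rad, forces in N, time in s.
With the tool pointing down it reaches from about 0.35 to 0.9 m from the base axis. Payload 7.2 kg.
Tool frame: the origin (TCP) lies at the very end of the fingers, on their centre line; the grasp point (between the pads) lies 19 mm behind it (grip_point_offset is the distance from the TCP to the grasp point, in m); z points along the fingers, y is the line along which they close (so a half turn about z gives the same grasp; the last joint's range is limited). The gripper opens to 88 mm and grips with 3 to 60 N. Pads are 20 mm wide; open, the fingers measure 115 mm over their backs; the gripper's body (75 mm by 178 mm) begins 61 mm behind the grasp point.
Start: joints at [-1.27, 0.411, -0.013, 1.596, 0.006, 1.134, -0.082], TCP at [0.225, 0.583, 0.184] pointing down, gripper open.
Joint ranges: [-2.95, 2.95], [-0.29, 1.99], [-1.47, 1.44], [0.14, 2.54], [-1.03, 4.17], [0.13, 1.85], [-2.86, 2.86]. Speed limits (rad/s): [2.39, 2.39, 3.01, 3.01, 3.14, 3.14, 3.14].

### API

Orientations are given as a rotation vector (axis times angle).
In Python, from rig import * gives the robot as it stands. The module is installed in compiled form; this text tells all that it offers.
- The arm moves only by the tool arm_command, never from a script. Its argument "moves" is a list that holds one entry, the list of rows, each a list of 5 numbers: the opening, from 0 (shut) to 1 (fully open), then the shift along the world's x, y, z in mm, then the turn about the world's z in degrees. In form: [[[claw, x, y, z, spin], ...]]. A call has 1 to 8 rows; each row shifts and turns the commanded pose from where the row before left it; what a row does not reach is not made up. A row lasts 1/8 s, in which the tool goes at most 62.5 mm and 10.7 degrees, less where a joint would pass 70% of its speed; a pose out of reach is approached as far as the arm can. A call with a gripper value outside its range is refused whole. The fingers move at their own pace and stop on an object; "newtons" is the grip in N (left out, the last holds). Time passes only in rows, so rows that do not move let the fingers close. It gives the time, the measured TCP pose, the force, the opening and the grip force at its end, in the units of the state.
- sense(): the state, without advancing time (a new reading comes with each control period).
- get_image(name): name is "scene" or "top"; returns a dict with "color" (420x560x3 uint8, red, green, blue), "z_map" (420x560 float32, m along the optical axis (not along the pixel's ray), 0 where there is no reading), "mtx" (3x3 intrinsics, pixels), "R" (3x3) and "t" (3): a world point X has camera coordinates R X + t. Camera axes: x right, y down, z forward; pixel columns grow to the right and rows downward; lengths in m; the calibration is good to about 2 mm. A picture is of the moment at which its call begins.
- sign_off(): hands the job in; it is judged then, once.
Trained networks look in the newest picture that a camera, given by its name, has taken for a name from the list of things; names that differ only in an ending like _2 or _b are one class to them, and where a whole thing is asked for, a point or a joint stands for the part that bears it (a point fixed in the world has none). Each returns a list of dicts, best first, with "confidence" (0 to 1); they miss things now and then, are a little off and sometimes report something else, mostly with a low value. They report only what shows in the picture. A call takes as long as a camera call.
- search_frame(target, camera): "location" ([row, column] in pixels, amid what is visible of it).
- pinpoint(target, camera): "location" ([row, column] in pixels: a listed point, or the origin of a listed thing).
The state is a dict: "time_s": time; "joint_pos": joint angles; "joint_vel": joint speeds; "tau": joint torques, N m; "tool_pos": TCP position; "eef_rot": TCP orientation; "contact_force": force on the tool from outside, world axes, zero at the start; "ft_torque": the same for the moment, N m; "finger_gap": finger opening in m; "grip_force": force on a finger pad.
Only numpy, scipy, OpenCV 4.12 (cv2) and the standard library are available. Lean on these libraries where they do the work, as an engineer would, in place of code of your own. Each camera call takes 0.05 s, during which the arm holds its last target. There are 200 camera calls.

## Working session

There is one attempt and no reset: what is moved stays moved. The work goes in short steps, Python scripts to look and compute and a tool call to move; the robot and the scene stay as the last step left them, time stands still between calls to the robot, and variables do not carry over. Pictures are saved under pics/ and viewed, at most 10 in all, crops included, and the job is handed in when it is done.

Besides the shell and the picture viewer there is one more tool, called after "Emit:" by a JSON object that holds its "name" and its "arguments". arm_command: Moves the arm, as the interface text tells. Its arguments: {"type":"object","properties":{"moves":{"type":"array","items":{"type":"array","items":{"type":"array","items":{"type":"number"}}}},"newtons":{"type":"number"}},"required":["moves"]}

```bash
mkdir -p pics; cat > h.py <<'E'
from rig import *
import numpy as np, cv2
def save(im,n): cv2.imwrite(f'pics/{n}.png',cv2.cvtColor(im['color'],cv2.COLOR_RGB2BGR))
def world(im,rc,z=None,dz=0):
    r,c=rc; K=im['mtx']; ray=np.linalg.solve(K,[c,r,1.])
    R,t=np.array(im['R']),np.array(im['t'])
    if z is None:
        d=im['z_map'][int(round(r)),int(round(c))]; return R.T@(ray*d-t)
    o=-R.T@t; v=R.T@ray; return o+v*(z-o[2])/v[2]
E
python3 - <<'E'
from h import *
for n in ['scene','top']:
    im=get_image(n); save(im,n+'0')
    print(n,'cam',-im['R'].T@im['t'])
    for k,z in [('vice',0),('slide_jaw',0),('lever_knob',.0785),('lever_axis',.0785),('stop_face',.04),('block_mid',.055),('port_face',.055),('brown_jar',0),('spray_can',0),('pliers',0),('pocket_lamp',0),('ball_valve',0),('valve_lockout_0',0),('padlock',0),('strap_reel',0)]:
        for d in pinpoint(k,n)[:2]: print(k,round(d['confidence'],2),np.round(d['location'],1),np.round(world(im,d['location'],z),4))
s=sense();print({k:np.round(v,3) for k,v in s.items()})
E
```

```text
scene cam [ 9.49511716e-04 -9.33603906e-01  9.81179220e-01]
vice 0.89 [235.2 297.1] [0.5992 0.0245 0.    ]
slide_jaw 0.71 [237.6 297.5] [0.5939 0.0133 0.    ]
slide_jaw 0.33 [226. 263.] [0.5222 0.126  0.    ]
lever_knob 0.96 [249.9 336.7] [ 0.6187 -0.1692  0.0785]
lever_axis 0.79 [226.1 315.1] [ 0.6239 -0.0434  0.0785]
stop_face 0.86 [224.5 299.2] [0.6092 0.0285 0.04  ]
block_mid 0.9 [222.  292.5] [0.5871 0.0354 0.055 ]
block_mid 0.17 [351.6 317.1] [ 0.3836 -0.4213  0.055 ]
port_face 0.94 [222.6 285.4] [0.5653 0.0446 0.055 ]
brown_jar 0.72 [225.6 262.4] [0.5215 0.129  0.    ]
spray_can 0.82 [223.8 324. ] [0.7117 0.0288 0.    ]
spray_can 0.18 [194.3 202. ] [0.4095 0.4113 0.    ]
pliers 0.51 [194.2 202.4] [0.4111 0.4112 0.    ]
pocket_lamp 0.57 [184.5 245.4] [ 0.5817  0.3866 -0.    ]
pocket_lamp 0.45 [227.7 262.4] [0.5162 0.1189 0.    ]
ball_valve 0.64 [306.3 385.6] [ 0.6559 -0.3641  0.    ]
ball_valve 0.48 [251.2 339.8] [ 0.6775 -0.1129  0.    ]
valve_lockout_0 0.67 [350.7 317.6] [ 0.409  -0.3892  0.    ]
padlock 0.72 [336.4 361.3] [ 0.5334 -0.4107  0.    ]
strap_reel 0.81 [314.1 281.
[... 1087 characters left out ...]
dlock 0.32 [175.9 283.6] [0.6945 0.0383 0.    ]
strap_reel 0.76 [262.1 363.9] [ 0.3886 -0.2407  0.    ]
strap_reel 0.39 [206.9 292.8] [0.5825 0.0056 0.    ]
{'time_s': np.float64(1.6), 'joint_pos': array([-1.27 ,  0.411, -0.013,  1.596,  0.006,  1.134, -0.082]), 'joint_vel': array([ 0.001,  0.001, -0.001, -0.   , -0.   , -0.001, -0.   ]), 'tau': array([-0.0000e+00, -5.8774e+01,  6.4100e-01, -2.9138e+01, -5.4000e-02,
        1.1000e-02,  0.0000e+00]), 'tool_pos': array([0.225, 0.583, 0.184]), 'eef_rot': array([-0.576, -3.088,  0.   ]), 'contact_force': array([ 0.012, -0.05 ,  0.655]), 'ft_torque': array([ 0.007, -0.031, -0.057]), 'grip_force': np.float64(0.0), 'finger_gap': np.float64(0.088)}
```

```bash
python3 - <<'E'
import cv2
a=cv2.imread('pics/scene0.png');cv2.imwrite('pics/s1.png',cv2.resize(a[160:300,190:390],(800,560),interpolation=cv2.INTER_CUBIC))
a=cv2.imread('pics/top0.png');cv2.imwrite('pics/t1.png',cv2.resize(a[150:250,230:370],(798,570),interpolation=cv2.INTER_CUBIC))
E
```

```text
(no output)
```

View pics/s1.png

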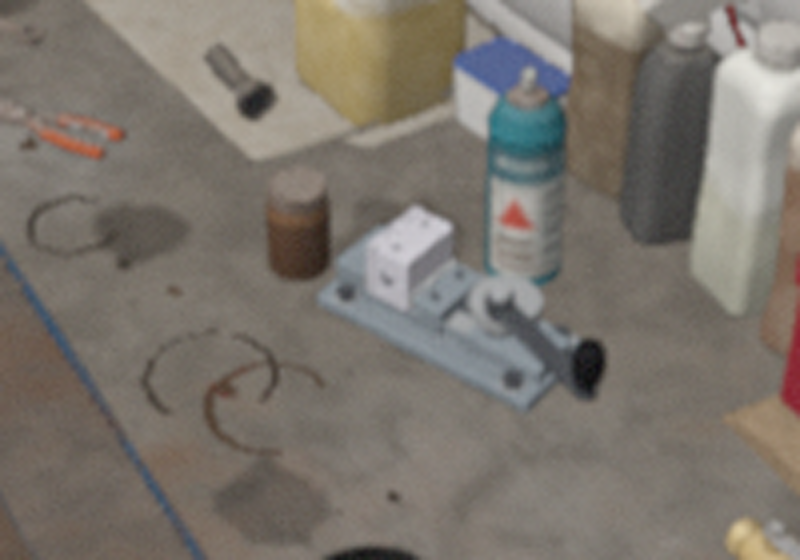

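View pics/t1.png

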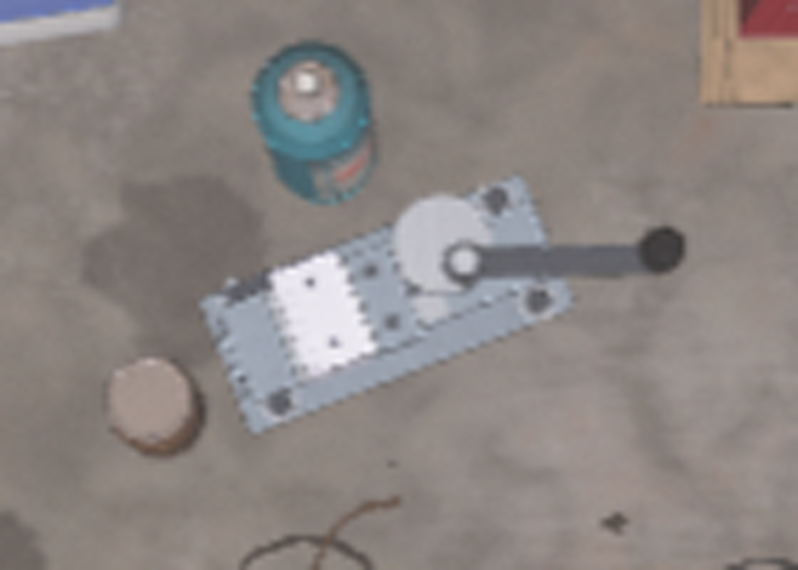

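View pics/scene0.png

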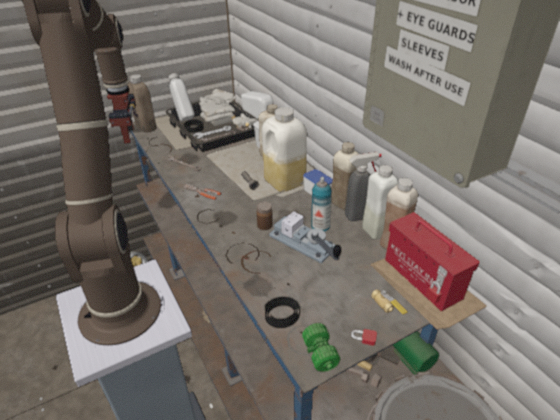

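```bash
cat >> h.py <<'E'
def cloud(im):
    h,w=im['z_map'].shape; v,u=np.mgrid[:h,:w]; d=im['z_map']
    p=np.linalg.inv(im['mtx'])@np.stack([u.ravel(),v.ravel(),np.ones(h*w)])*d.ravel()
    P=(im['R'].T@(p-np.reshape(im['t'],(3,1)))).T; return P[d.ravel()>0], im['color'].reshape(-1,3)[d.ravel()>0]
def rect(P): 
    (c,s,a)=cv2.minAreaRect((P[:,:2]*1000).astype(np.float32)); return np.round(c,1),np.round(s,1),round(a,1),len(P)
E
python3 - <<'E'
from h import *
for n in ['top','scene']:
    P,C=cloud(get_image(n))
    near=lambda x,y,r:np.hypot(P[:,0]-x,P[:,1]-y)<r
    for nm,x,y,r,lo,hi in [('block',.589,.036,.05,.075,.09),('plate',.6,0.,.16,.009,.13),('knob',.62,-.17,.03,.09,.11),('cam',.63,-.05,.05,.062,.08),('can',.70,.036,.06,.1,.25),('jar',.525,.127,.04,.06,.1)]:
        m=near(x,y,r)&(P[:,2]>lo)&(P[:,2]<hi)
        if nm=='plate': m&=~near(.7,.036,.05)&~near(.525,.127,.045)&(P[:,1]>-.11)
        if m.sum()>5: print(n,nm,rect(P[m]),np.round(P[m].mean(0),4), np.round(np.median(P[m,2]),4))
    m=near(.45,.3,.05); print('bench z',np.median(P[m,2]),P[m,2].std())
E
```

```text
top block (array([579.9,  29.7]), array([63.3, 39.4]), 21.6, 222) [0.58   0.0298 0.0806] 0.0807
top plate (array([582.7, -19.5]), array([158.1, 264.5]), 32.8, 1534) [ 0.5917 -0.0072  0.0422] 0.045
top knob (array([ 615.1, -167.8]), array([23. , 20.5]), 84.7, 45) [ 0.6148 -0.1676  0.0995] 0.0999
top cam (array([609.9, -70.2]), array([50.8, 16.9]), 82.2, 34) [ 0.6119 -0.0564  0.0679] 0.0672
top can (array([688.5,  34.9]), array([63.7, 65.7]), 26.1, 389) [0.6828 0.0336 0.1646] 0.1688
top jar (array([526.6, 128.7]), array([48.5, 51.8]), 1.0, 213) [0.5264 0.1279 0.0842] 0.0865
bench z 0.00033539613800798727 0.0026047885004107296
scene block (array([580.6,  23.2]), array([67.2, 41.6]), 24.7, 165) [0.578  0.022  0.0788] 0.0785
scene plate (array([609.2,  -7.5]), array([128.7, 210.1]), 21.9, 1410) [ 0.5842 -0.0205  0.0408] 0.0422
scene knob (array([ 614.9, -176.6]), array([25.2, 23.8]), 4.9, 48) [ 0.613  -0.1781  0.0959] 0.0963
scene cam (array([611.2, -62.5]), array([14.1, 18.5]), 46.2, 23) [ 0.6114 -0.0625  0.0664] 0.0666
scene can (array([685.8,  21.6]), array([58.4, 62.2]), 84.4, 504) [0.6786 0.0129 0.1464] 0.1497
scene jar (array([528.7, 122.2]), array([55. , 49.5]), 39.2, 205) [0.5239 0.1153 0.0788] 0.083
bench z -0.0017330638990012066 0.07053316954211769
```

```bash
cat >> h.py <<'E'
def proj(im,X):
    p=im['mtx']@(im['R']@np.asarray(X,float).T+np.reshape(im['t'],(3,1))); return (p[:2]/p[2]).T
def vw(p,V): # vice (mm) -> world (m); p=x,y,psi
    c,s=np.cos(p[2]),np.sin(p[2]); V=np.atleast_2d(V)/1000.
    return np.c_[p[0]+c*V[:,0]-s*V[:,1],p[1]+s*V[:,0]+c*V[:,1],V[:,2]]
def box(x0,x1,y0,y1,z0,z1): return np.array([[x,y,z] for x in(x0,x1) for y in(y0,y1) for z in(z0,z1)],float)
E
python3 - <<'E'
from h import *
from scipy.optimize import minimize
p0=np.array([.586,.022,.38]); S=4
def hull(im,p,b,org,sh):
    h=cv2.convexHull((((proj(im,vw(p,box(*b)))-org+.5)*S-.5)*16).astype(np.int32)); m=np.zeros(sh,np.uint8)
    cv2.fillConvexPoly(m,h,255,shift=4); return m
ims={n:get_image(n) for n in['top','scene']}
B=(-32,32,-10,30,30,80)
dat={}
for n,im in ims.items():
    o=proj(im,vw(p0,[[0,10,55]]))[0].round()-25
    g=im['color'][int(o[1]):int(o[1])+50,int(o[0]):int(o[0])+50].astype(np.float32)
    g=cv2.resize(g,None,fx=S,fy=S,interpolation=cv2.INTER_LINEAR); dat[n]=(im,g,o)
def cost(p,names=('top','scene')):
    e=0
    for n in names:
        im,g,o=dat[n]; q=(g.min(2)).astype(float)
        m=hull(im,p,B,o,g.shape[:2])>0
        ring=cv2.dilate(m.astype(np.uint8),np.ones((17,17)))>0; ring&=~m
        e-= (q[m].mean()-q[ring].mean())
    return e
for names in [('top',),('scene',),('top','scene')]:
    best=min((minimize(cost,p0+[dx,dy,da],args=(names,),method='Nelder-Mead',options=dict(initial_simplex=p0+[dx,dy,da]+np.array([[0,0,0],[.006,0,0],[0,.006,0],[0,0,.06]]))) for dx in(-.004,.004) for dy in(-.004,.004) for da in (0,.04)),key=lambda r:r.fun)
    print(names,best.x.round(4),best.fun)
p=best.x
for n in dat:
    im,g,o=dat[n]; x0,y0,w,hh=(230,150,140,100) if n=='top' else (240,190,115,82)
    v=cv2.resize(im['color'][y0:y0+hh,x0:x0+w],None,fx=5.6,fy=5.6,interpolation=cv2.INTER_CUBIC)[:,:,::-1].copy()
    for b,col in [(B,(0,0,255)),((-45,45,-140,75,0,14),(0,255,0)),((32,40,2,60,34,46),(255,0,255)),((-30,30,30,66,30,46),(255,255,0))]:
        c=vw(p,box(*b)); q=(proj(im,c)-[x0,y0]+.5)*5.6
        for i in range(8):
            for j in(1,2,4):
                if not i&j: cv2.line(v,tuple(int(a) for a in q[i]),tuple(int(a) for a in q[i|j]),col,1)
    cv2.imwrite(f'pics/ov_{n}.png',v)
E
```

```text
('top',) [0.5863 0.0199 0.3899] -66.19572398178596
('scene',) [0.5834 0.0216 0.2905] -49.53558907056026
('top', 'scene') [0.5846 0.0203 0.3744] -114.00205209082836
```

View pics/ov_top.png

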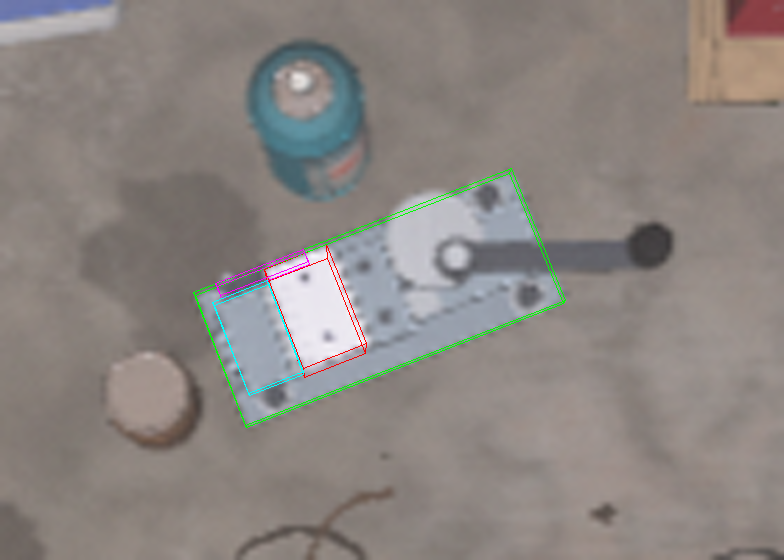

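View pics/ov_scene.png

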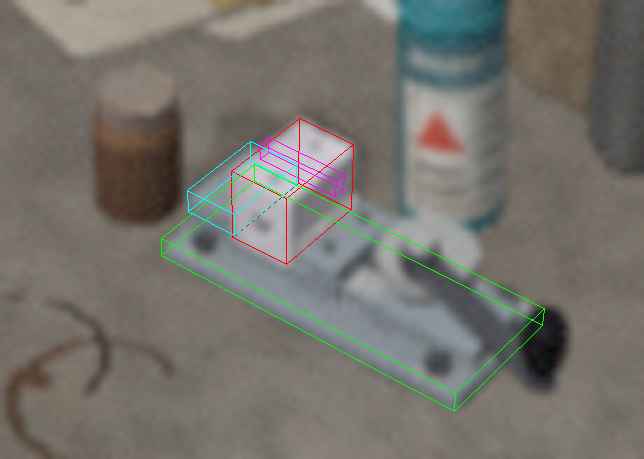

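Emit:
{"name": "arm_command", "arguments": {"moves": [[[1,24,-47,20,7],[1,24,-47,20,7],[1,24,-47,0,7],[1,24,-47,0,7],[1,24,-47,0,7],[1,24,-47,0,7],[1,24,-47,0,7],[1,24,-47,0,7]]], "newtons": 10}}

```text
time_s: 2.8
tool_pos: [0.418, 0.2054, 0.2246]
eef_rot: [-0.947, 2.994, 0.0]
contact_force: [-0.1, 0.8, -0.1]
finger_gap: 0.0877
grip_force: 0.0
```

Emit:
{"name": "arm_command", "arguments": {"moves": [[[1,24,-47,0,7],[1,24,-47,0,7],[1,24,-47,0,7],[1,24,-47,0,7],[1,24,-47,0,7],[1,24,-47,0,7],[1,24,-47,0,7],[1,24,-47,0,6]]]}}

```text
time_s: 3.8
tool_pos: [0.5633, -0.086, 0.2093]
eef_rot: [1.973, -2.381, -0.004]
contact_force: [0.9, 0.1, -1.2]
finger_gap: 0.0883
grip_force: 0.0
```

Emit:
{"name": "arm_command", "arguments": {"moves": [[[1,17,-28,0,4],[1,17,-28,0,4],[1,17,-27,0,3],[1,0,0,0,0]]]}}

```text
time_s: 4.3
tool_pos: [0.6125, -0.1703, 0.206]
eef_rot: [2.177, -2.195, -0.004]
contact_force: [-0.6, -0.8, 0.3]
finger_gap: 0.0878
grip_force: 0.0
```

Emit:
{"name": "arm_command", "arguments": {"moves": [[[1,2,1,-40,0],[1,0,0,-45,0],[1,0,0,-40,0],[1,0,0,-16,0],[0.2,0,0,0,0],[0.2,0,0,0,0],[0.2,0,0,0,0],[0.2,0,0,0,0]]], "newtons": 10}}

```text
time_s: 5.3
tool_pos: [0.6149, -0.1659, 0.0685]
eef_rot: [2.182, -2.188, 0.005]
contact_force: [1.4, 0.7, 0.1]
finger_gap: 0.0512
grip_force: 0.0
```

Emit:
{"name": "arm_command", "arguments": {"moves": [[[0.1,0,-2,0,0],[0.1,0,0,0,0],[0.1,0,0,0,0],[0.1,0,0,0,0],[0.1,0,0,0,0]]]}}

```text
time_s: 5.92
tool_pos: [0.6145, -0.1677, 0.0675]
eef_rot: [2.182, -2.188, 0.003]
contact_force: [0.6, -0.8, -0.1]
finger_gap: 0.0088
grip_force: 0.0
```

```bash
python3 - <<'E'
from h import *
a=get_image('scene');b=get_image('top')
f=lambda im,x,y,w,h,W,H:cv2.resize(im['color'][y:y+h,x:x+w],(W,H),interpolation=cv2.INTER_CUBIC)[:,:,::-1]
cv2.imwrite('pics/k1.png',np.hstack([f(a,260,160,130,150,400,460),f(b,260,140,130,150,400,460)]))
for n,im in(('scene',a),('top',b)):
    for d in pinpoint('lever_knob',n)[:2]: print(n,d,world(im,d['location'],.0785))
E
```

```text
scene {'location': [250.6, 336.8], 'confidence': 0.73} [ 0.61715665 -0.17188093  0.0785    ]
scene {'location': [352.2, 321.3], 'confidence': 0.25} [ 0.38161071 -0.44060939  0.0785    ]
top {'location': [192.4, 345.7], 'confidence': 0.92} [ 0.62059595 -0.17111126  0.0785    ]
top {'location': [198.6, 187.3], 'confidence': 0.24} [0.600894   0.36026926 0.0785    ]
```

View pics/k1.png

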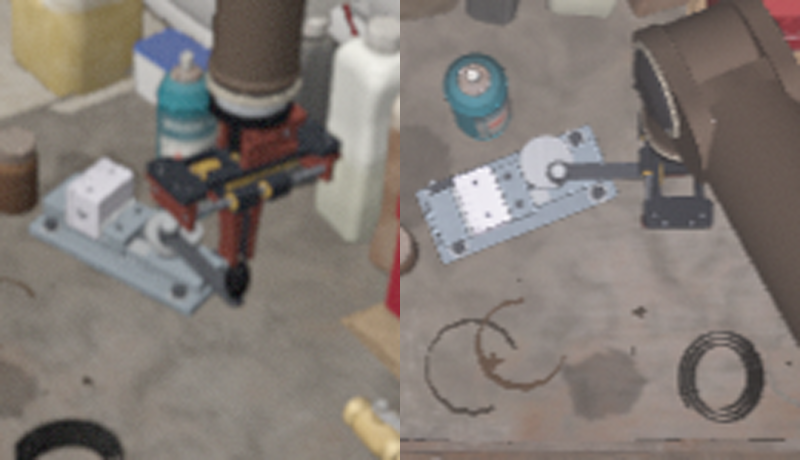

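```bash
python3 - <<'E'
from h import *
a=get_image('scene'); s=sense(); print(s['tool_pos'],s['finger_gap'])
t=np.array(s['tool_pos'])
kn=np.array([.6145,-.169,0])
for nm,X in [('tcp',t),('tcp+40',t+[0,0,.04]),('knob57',kn+[0,0,.057]),('knob100',kn+[0,0,.1])]:
    q=proj(a,X[None])[0]; print(nm,q.round(1), 'crop',((q-[260,160])*3.08).round(0))
P,C=cloud(a)
dark=(C.max(1)<45)&(abs(P[:,0]-.62)<.04)&(abs(P[:,1]+.17)<.04)&(P[:,2]>.05)
red=(C[:,0]>C[:,1]*1.6+10)&(abs(P[:,0]-.62)<.06)&(abs(P[:,1]+.17)<.05)&(P[:,2]<.13)
for m in (dark,red): print(m.sum(),P[m].min(0).round(3),P[m].max(0).round(3),np.median(P[m],0).round(3))
x0,y0=310,210
cv2.imwrite('pics/k2.png',cv2.resize(a['color'][y0:y0+60,x0:x0+60],(600,600),interpolation=cv2.INTER_CUBIC)[:,:,::-1])
E
```

```text
[ 0.6144889  -0.16774098  0.06753295] 0.00847479332575892
tcp [335.  252.8] crop [231. 286.]
tcp+40 [335.9 242.9] crop [234. 255.]
knob57 [335.  255.6] crop [231. 294.]
knob100 [336. 245.] crop [234. 262.]
285 [ 0.581 -0.21   0.061] [ 0.66  -0.148  0.494] [ 0.61  -0.189  0.279]
14 [ 0.6   -0.182  0.109] [ 0.606 -0.163  0.129] [ 0.603 -0.172  0.12 ]
```

View pics/k2.png

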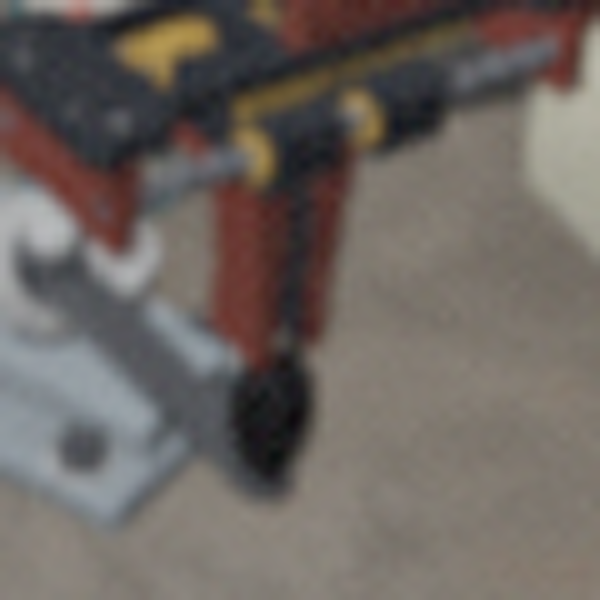

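Emit:
{"name": "arm_command", "arguments": {"moves": [[[0.1,0,0,30,0],[0.1,0,0,30,0],[0.1,0,0,0,0]]]}}

```text
time_s: 6.55
tool_pos: [0.6159, -0.1675, 0.1299]
eef_rot: [2.183, -2.19, 0.008]
contact_force: [0.4, -0.2, 0.3]
finger_gap: 0.0087
grip_force: 0.0
```

```bash
python3 - <<'E'
from h import *
a=get_image('scene'); s=sense(); t=np.array(s['tool_pos']); print(t,s['finger_gap'])
print('tcp px',proj(a,t[None])[0].round(1),'tcp+60',proj(a,(t+[0,0,.06])[None])[0].round(1))
C=a['color'].astype(int); q=proj(a,t[None])[0].astype(int)
Z=a['z_map']
for r in range(q[1]-22,q[1]+32,2):
    print(r,' '.join(f"{C[r,c].tolist()!s:>15}" for c in range(q[0]-10,q[0]+12,4)), [int(1000*world(a,(r,c))[2]) for c in range(q[0]-10,q[0]+12,4)])
E
```

```text
[ 0.61496611 -0.16779513  0.12828863] 0.009271055784321133
tcp px [336.5 237.5] tcp+60 [338.  221.6]
215 [122, 120, 118]  [109, 106, 99]   [108, 56, 49]    [82, 46, 40]    [44, 38, 42]    [80, 65, 64] [68, 57, 216, 221, 218, 210]
217 [110, 110, 107] [118, 115, 106]   [108, 60, 56]    [84, 48, 44]    [53, 42, 46]    [94, 85, 79] [62, 44, 206, 217, 206, -1]
219 [124, 126, 122] [117, 112, 106]   [108, 61, 53]    [85, 49, 44]    [59, 42, 44] [127, 120, 111] [57, 34, 201, 208, 199, 1]
221 [116, 117, 113] [117, 114, 106]   [109, 61, 56]    [84, 46, 41]    [61, 42, 44] [129, 122, 113] [46, 29, 192, 204, 194, 0]
223 [120, 119, 117] [115, 113, 105]   [107, 56, 49]    [76, 42, 36]    [70, 45, 42] [132, 126, 116] [38, 0, 186, 195, 188, 0]
225 [120, 120, 116] [111, 111, 104]   [112, 58, 52]    [79, 44, 41]    [67, 41, 38] [131, 123, 115] [29, -3, 184, 184, 180, -1]
227 [117, 118, 114] [117, 115, 106]   [112, 80, 71]    [84, 53, 50]    [76, 52, 48] [131, 125, 116] [18, -2, 173, 180, 173, 0]
229    [59, 91, 99] [127, 119, 110] [126, 119, 110]    [93, 74, 66] [120, 112, 102] [127, 119, 112] [5, 0, 
[... 1655 characters left out ...]
9]    [67, 70, 71]    [62, 60, 60] [135, 128, 119] [136, 128, 121] [10, 0, 56, 62, 1, -6]
259 [125, 120, 113] [137, 130, 121]  [103, 100, 99]    [96, 90, 86] [141, 135, 126] [131, 125, 116] [4, 2, 52, 56, 0, -1]
261 [138, 131, 121] [140, 133, 124] [140, 133, 124] [142, 131, 125] [139, 133, 124] [130, 122, 115] [0, -3, 0, -3, 0, -3]
263 [135, 130, 120] [138, 130, 124] [140, 133, 126] [140, 135, 126] [140, 136, 128] [130, 123, 115] [0, -5, 1, -4, -2, 0]
265 [135, 130, 121] [132, 127, 119] [139, 134, 127] [141, 132, 125] [139, 133, 124] [126, 119, 112] [0, -3, -5, -3, -1, -1]
267 [137, 130, 123] [133, 127, 120] [136, 130, 123] [141, 133, 128] [139, 132, 125] [132, 126, 118] [-3, 1, 0, 1, -1, 0]
```

```bash
python3 - <<'E'
from h import *
import rig; print([k for k in dir(rig) if not k.startswith('_')]); print(getattr(rig,'grip_point_offset',None))
s=sense(); t=np.array(s['tool_pos']); print(t)
for n in('scene','top'):
    P,C=cloud(get_image(n)); d=P-t
    red=(C[:,0]>C[:,1]*1.5)&(np.hypot(d[:,0],d[:,1])<.06)&(P[:,2]>.1)&(P[:,2]<.35)
    D=d[red]
    for z in np.arange(0.02,.2,.02):
        m=(D[:,2]>=z)&(D[:,2]<z+.02)
        if m.sum()>2: print(n,round(z,2),m.sum(),(1000*D[m].min(0)).round(),(1000*D[m].max(0)).round(),(1000*D[m].mean(0)).round())
E
```

```text
['PlanningError', 'get_image', 'grip_point_offset', 'pinpoint', 'search_frame', 'sense', 'sign_off']
0.0187
[ 0.61496611 -0.16779513  0.12828863]
scene 0.04 35 [-14. -15.  44.] [ 9.  7. 60.] [-7. -5. 53.]
scene 0.06 45 [-15. -14.  60.] [12.  9. 80.] [-7. -6. 70.]
scene 0.08 55 [-17. -14.  80.] [14.  8. 99.] [-6. -7. 90.]
scene 0.1 20 [-28. -15. 100.] [ 17.  11. 119.] [ -9.  -8. 106.]
scene 0.12 6 [-27. -34. 121.] [ -7.   7. 128.] [-16. -26. 126.]
scene 0.14 3 [ 21. -20. 148.] [ 53. -18. 160.] [ 41. -19. 153.]
scene 0.16 120 [-14. -22. 161.] [ 46.  23. 180.] [ 10. -12. 171.]
scene 0.18 77 [-14. -29. 180.] [ 44.  23. 200.] [  2. -14. 187.]
```

Emit:
{"name": "arm_command", "arguments": {"moves": [[[0.65,0,-2,-20,0],[0.65,0,0,0,0],[0.65,0,0,0,0],[0.65,0,0,0,0],[0.65,0,0,0,0],[0.65,0,0,-30,0],[0.65,0,0,-30,0],[0.65,0,0,-20,0]]]}}

```text
time_s: 7.7
tool_pos: [0.6141, -0.1699, 0.0264]
eef_rot: [2.181, -2.188, 0.002]
contact_force: [0.9, 0.3, 0.8]
finger_gap: 0.0571
grip_force: 0.0
```

Emit:
{"name": "arm_command", "arguments": {"moves": [[[0.2,0,0,0,0],[0.2,0,0,0,0],[0.2,0,0,0,0],[0.2,0,0,0,0],[0.2,0,0,0,0]]]}}

```text
time_s: 8.32
tool_pos: [0.6148, -0.1698, 0.0286]
eef_rot: [2.182, -2.188, 0.004]
contact_force: [-2.3, 0.2, 6.5]
finger_gap: 0.0261
grip_force: 10.0
```

Emit:
{"name": "arm_command", "arguments": {"moves": [[[0.2,-16.6,1.2,0,-8],[0.2,-16.2,3.6,0,-8],[0.2,-15.6,5.8,0,-8],[0.2,-14.5,8,0,-8],[0.2,-13.3,10.1,0,-9],[0.2,-11.6,11.8,0,-9],[0.2,-9.9,13.4,0,-9],[0.2,-7.8,14.6,0,-9]]], "newtons": 15}}

```text
time_s: 9.32
tool_pos: [0.5102, -0.1018, 0.0285]
eef_rot: [0.579, -3.046, -0.039]
contact_force: [3.8, -1.1, 1.3]
finger_gap: 0.0258
grip_force: 15.0
```

Emit:
{"name": "arm_command", "arguments": {"moves": [[[0.65,0,0,0,0],[0.65,0,0,0,0],[0.65,0,0,0,0],[0.65,0,0,25,0],[0.65,0,0,40,0]]]}}

```text
time_s: 9.95
tool_pos: [0.508, -0.1014, 0.092]
eef_rot: [0.588, -3.038, -0.045]
contact_force: [0.1, 0.0, 0.6]
finger_gap: 0.0571
grip_force: 0.0
```

```bash
python3 - <<'E'
from h import *
s=sense(); print(s['tool_pos'],s['eef_rot'])
P,C=cloud(get_image('top'))
m=(np.hypot(P[:,0]-.58,P[:,1]-.03)<.055)&(P[:,2]>.07)&(P[:,2]<.09)&(C.min(1)>120); print(rect(P[m]),P[m].mean(0))
E
```

```text
[ 0.50795815 -0.10138087  0.09204513] [ 0.58812428 -3.03827006 -0.04547882]
(array([579.7,  30. ]), array([64. , 39.4]), 21.9, 231) [0.57955856 0.02989027 0.08022964]
```

Emit:
{"name": "arm_command", "arguments": {"moves": [[[0.8,24,44,0,0],[0.8,24,44,0,0],[0.8,24,43,0,0],[0.8,0,0,0,0],[0.8,0,0,0,0]]], "newtons": 25}}

```text
time_s: 10.62
tool_pos: [0.5806, 0.0292, 0.0919]
eef_rot: [0.588, -3.04, -0.042]
contact_force: [0.6, -0.7, -0.2]
finger_gap: 0.0703
grip_force: 0.0
```

Emit:
{"name": "arm_command", "arguments": {"moves": [[[0.8,0,0,-35,0],[0.8,0,0,-30,0],[0.8,0,0,-11,0],[0.3,0,0,0,0],[0.3,0,0,0,0],[0.3,0,0,0,0],[0.3,0,0,0,0],[0.3,0,0,0,0]]], "newtons": 25}}

```text
time_s: 11.62
tool_pos: [0.5816, 0.0298, 0.0175]
eef_rot: [0.587, -3.043, -0.041]
contact_force: [-1.0, -0.1, 6.8]
finger_gap: 0.0401
grip_force: 24.9
```

Emit:
{"name": "arm_command", "arguments": {"moves": [[[0.3,0,0,30,0],[0.3,0,0,50,0],[0.3,-25,31,10,0],[0.3,-32,40,0,0],[0.3,-32,40,0,0],[0.3,-32,40,0,0],[0.3,-31,39,-20,0],[0.3,0,0,-40,0]]]}}

```text
time_s: 12.62
tool_pos: [0.4272, 0.2236, 0.0473]
eef_rot: [0.597, -3.042, -0.045]
contact_force: [1.3, -1.2, -4.5]
finger_gap: 0.0402
grip_force: 24.8
```

Emit:
{"name": "arm_command", "arguments": {"moves": [[[0.3,0,0,-35,0],[0.3,0,0,-12,0],[0.3,0,0,0,0]]]}}

```text
time_s: 13.0
tool_pos: [0.4285, 0.2196, -0.0007]
eef_rot: [0.587, -3.04, -0.042]
contact_force: [0.4, 0.2, -5.0]
finger_gap: 0.0407
grip_force: 24.8
```

Still hanging (−5 N); about 11 mm to go.

Emit:
{"name": "arm_command", "arguments": {"moves": [[[0.3,0,0,-7,0],[0.3,0,0,-3,0],[0.3,0,0,-2,0],[0.3,0,0,0,0]]]}}

```text
time_s: 13.5
tool_pos: [0.4291, 0.2197, -0.0123]
eef_rot: [0.587, -3.042, -0.042]
contact_force: [-0.1, -0.1, -5.0]
finger_gap: 0.04
grip_force: 24.8
```

Emit:
{"name": "arm_command", "arguments": {"moves": [[[0.3,0,0,-2,0],[0.3,0,0,0,0]]]}}

```text
time_s: 13.75
tool_pos: [0.4292, 0.22, -0.0128]
eef_rot: [0.588, -3.042, -0.04]
contact_force: [-5.1, -3.5, 16.9]
finger_gap: 0.0399
grip_force: 25.1
```

Emit:
{"name": "arm_command", "arguments": {"moves": [[[0.95,0,0,0,0],[0.95,0,0,0,0],[0.95,0,0,30,0],[0.95,0,0,50,0],[0.95,0,0,20,-10],[0.95,0,0,0,-10],[0.95,0,0,0,-10],[0.95,0,0,0,-10]]]}}

```text
time_s: 14.75
tool_pos: [0.4292, 0.2198, 0.0857]
eef_rot: [-0.5, -3.069, -0.064]
contact_force: [-0.3, 0.9, -0.9]
finger_gap: 0.0835
grip_force: 0.0
```

Emit:
{"name": "arm_command", "arguments": {"moves": [[[0.95,0,0,0,-10],[0.95,0,0,0,-10],[0.95,0,0,0,-10],[0.95,0,0,0,-10],[0.95,0,0,0,-10],[0.95,0,0,0,0]]]}}

```text
time_s: 15.5
tool_pos: [0.4289, 0.22, 0.0857]
eef_rot: [-1.751, -2.594, -0.079]
contact_force: [-0.6, 0.3, 1.7]
finger_gap: 0.0835
grip_force: 0.0
```

```bash
cat >> h.py <<'E'
from scipy.spatial.transform import Rotation as Ro
def tool():
    s=sense(); R=Ro.from_rotvec(s['eef_rot']).as_matrix(); print('tool',np.round(s['tool_pos'],4),'closing deg',np.degrees(np.arctan2(R[1,1],R[0,1])).round(1),'zaxis',R[:,2].round(3),'j7',round(s['joint_pos'][6],2))
def blk(x,y,lo,hi,cams=('top','scene'),r=.06,br=115):
    for n in cams:
        P,C=cloud(get_image(n)); m=(np.hypot(P[:,0]-x,P[:,1]-y)<r)&(P[:,2]>lo)&(P[:,2]<hi)&(C.min(1)>br)&(C.max(1)-C.min(1)<40)
        if m.sum()>9: print(n,rect(P[m]),P[m].mean(0).round(4),'z%',np.percentile(P[m,2],[5,50,95]).round(3))
        else: print(n,m.sum())
E
python3 - <<'E'
from h import *
tool(); blk(.43,.22,.038,.07); blk(.43,.22,.006,.1)
E
```

```text
tool [0.4289 0.22   0.0857] closing deg 21.9 zaxis [ 0.019  0.048 -0.999] j7 -0.37
top (array([447.9, 207.6]), array([32.2,  3.8]), 18.4, 12) [0.4466 0.2064 0.0469] z% [0.039 0.048 0.051]
scene (array([427.3, 212.6]), array([67.1, 49. ]), 20.1, 179) [0.426  0.2092 0.047 ] z% [0.04  0.048 0.052]
top (array([443.2, 186.8]), array([62.7, 36.1]), 30.5, 20) [0.4501 0.197  0.0265] z% [0.006 0.029 0.049]
scene (array([427. , 212.6]), array([67.9, 46.9]), 19.9, 332) [0.4239 0.2042 0.0354] z% [0.01  0.04  0.051]
```

Emit:
{"name": "arm_command", "arguments": {"moves": [[[0.95,-4,14.5,-20,0],[0.95,0,0,-40,0],[0.95,0,0,-40,0],[0.95,0,0,-14,0],[0.6,0,0,0,0],[0.6,0,0,0,0],[0.6,0,0,0,0],[0.6,0,0,0,0]]], "newtons": 6}}

```text
time_s: 16.7
tool_pos: [0.4257, 0.2347, -0.0274]
eef_rot: [-1.754, -2.592, -0.081]
contact_force: [-2.0, 1.1, 6.4]
finger_gap: 0.0654
grip_force: 6.0
```

Emit:
{"name": "arm_command", "arguments": {"moves": [[[0.6,0,0,10,0],[0.6,0,0,15,0],[0.6,0,0,20,0],[0.6,0,0,0,0]]]}}

```text
time_s: 17.2
tool_pos: [0.4262, 0.2346, 0.0182]
eef_rot: [-1.755, -2.593, -0.083]
contact_force: [-0.4, -0.1, -5.7]
finger_gap: 0.064
grip_force: 6.0
```

```bash
python3 - <<'E'
from h import *
tool()
a=get_image('scene'); P,C=cloud(a)
x0,y0=190,160
cv2.imwrite('pics/b1.png',cv2.resize(a['color'][y0:y0+100,x0:x0+100],(600,600),interpolation=cv2.INTER_CUBIC)[:,:,::-1])
E
```

```text
tool [0.4262 0.2346 0.0182] closing deg 21.8 zaxis [ 0.021  0.049 -0.999] j7 -0.49
```

View pics/b1.png

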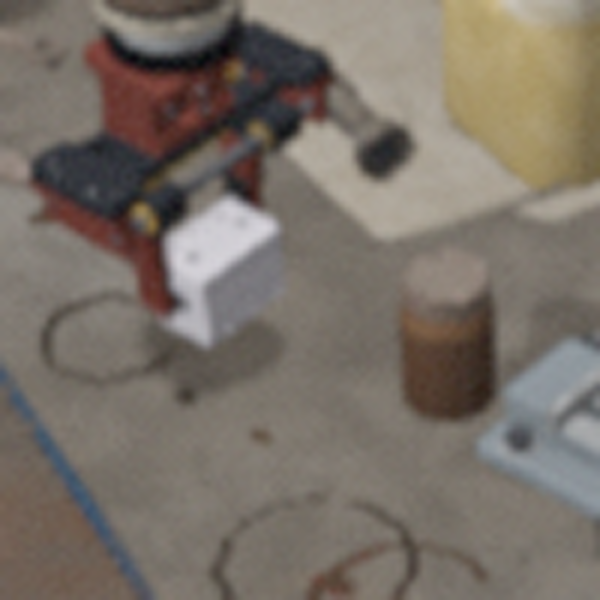

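Emit:
{"name": "arm_command", "arguments": {"moves": [[[0.6,0,0,-15,0],[0.6,0,0,0,0],[0.6,0,0,0,0],[0.6,0,0,0,0]]], "newtons": 3.5}}

```text
time_s: 17.75
tool_pos: [0.4247, 0.2342, 0.0013]
eef_rot: [-1.753, -2.592, -0.078]
contact_force: [0.5, -0.1, -4.0]
finger_gap: 0.064
grip_force: 3.5
```

```bash
cat >> h.py <<'E'
def planes(x,y,lo=.004,hi=.13,r=.06,cam='scene',k=3):
    P,C=cloud(get_image(cam)); m=(np.hypot(P[:,0]-x,P[:,1]-y)<r)&(P[:,2]>lo)&(P[:,2]<hi)&(C.min(1)>95)&(C.max(1)-C.min(1)<40)
    P=P[m]; rng=np.random.default_rng(0); print('n',len(P),'zmin/max',np.percentile(P[:,2],[2,98]).round(3))
    for _ in range(k):
        if len(P)<25: break
        best=None
        for i in range(400):
            a,b,c=P[rng.choice(len(P),3,False)]; n=np.cross(b-a,c-a); l=np.linalg.norm(n)
            if l<1e-5: continue
            n/=l; s=abs((P-a)@n)<.004
            if best is None or s.sum()>best.sum(): best=s
        Q=P[best]; n=np.linalg.svd(Q-Q.mean(0))[2][2]; n*=np.sign(n@np.array([0,-.93,.98])-n@Q.mean(0))
        psi=.378; print(best.sum(),'centre',Q.mean(0).round(3),'vice normal',np.round([n[0]*np.cos(psi)+n[1]*np.sin(psi),-n[0]*np.sin(psi)+n[1]*np.cos(psi),n[2]],2)); P=P[~best]
E
python3 - <<'E'
from h import *
tool(); planes(.43,.22)
E
```

```text
tool [0.4247 0.2342 0.0013] closing deg 21.8 zaxis [ 0.018  0.048 -0.999] j7 -0.51
n 280 zmin/max [0.013 0.066]
164 centre [0.431 0.205 0.051] vice normal [ 0.   -0.59  0.8 ]
64 centre [0.399 0.205 0.03 ] vice normal [-1.   -0.01 -0.08]
21 centre [0.424 0.211 0.049] vice normal [-0.24 -0.02  0.97]
```

Emit:
{"name": "arm_command", "arguments": {"moves": [[[0.6,0,0,4,0],[0.6,0,0,0,0],[0.6,0,0,0,0],[0.6,0,0,0,0],[0.6,0,0,0,0]]], "newtons": 3}}

```text
time_s: 18.42
tool_pos: [0.4253, 0.2345, 0.0058]
eef_rot: [-1.753, -2.592, -0.08]
contact_force: [-0.2, 0.9, 1.7]
finger_gap: 0.0639
grip_force: 3.0
```

```bash
python3 - <<'E'
from h import *
tool(); planes(.43,.22)
E
```

```text
tool [0.4253 0.2345 0.0058] closing deg 21.8 zaxis [ 0.019  0.049 -0.999] j7 -0.51
n 278 zmin/max [0.01  0.064]
156 centre [0.434 0.206 0.049] vice normal [ 0.04 -0.65  0.76]
70 centre [0.398 0.207 0.029] vice normal [-1.    0.01 -0.03]
29 centre [0.423 0.204 0.049] vice normal [-0.25 -0.6   0.76]
```

Emit:
{"name": "arm_command", "arguments": {"moves": [[[0.6,2,-5,0,0],[0.6,2,-5,0,0],[0.6,2,-5,-1,0],[0.6,2,-5,-2,0],[0.6,0,0,0,0]]], "newtons": 4}}

```text
time_s: 19.1
tool_pos: [0.4334, 0.2134, 0.0023]
eef_rot: [-1.755, -2.591, -0.078]
contact_force: [0.8, -0.9, -0.8]
finger_gap: 0.0643
grip_force: 4.0
```

```bash
python3 - <<'E'
from h import *
tool(); planes(.435,.21)
E
```

```text
tool [0.4334 0.2134 0.0023] closing deg 21.7 zaxis [ 0.019  0.048 -0.999] j7 -0.46
n 328 zmin/max [0.012 0.07 ]
166 centre [0.438 0.185 0.037] vice normal [ 0.02 -0.94  0.35]
77 centre [0.433 0.213 0.045] vice normal [-0.07  0.34  0.94]
53 centre [0.403 0.194 0.022] vice normal [-1.    0.01 -0.05]
```

Emit:
{"name": "arm_command", "arguments": {"moves": [[[0.6,2,-5,-2,0],[0.6,2,-5,-3,0],[0.6,1,-3,-3,0],[0.6,0,0,-2,0],[0.6,0,0,0,0]]]}}

```text
time_s: 19.77
tool_pos: [0.4385, 0.2015, -0.0073]
eef_rot: [-1.753, -2.592, -0.08]
contact_force: [3.4, -0.0, 0.9]
finger_gap: 0.064
grip_force: 4.0
```

Emit:
{"name": "arm_command", "arguments": {"moves": [[[0.95,0,0,0,0],[0.95,0,0,0,0],[0.95,0,0,0,0],[0.95,0,0,30,0],[0.95,0,0,50,0],[0.95,0,0,30,10],[0.95,0,0,0,10],[0.95,0,0,0,10]]]}}

```text
time_s: 20.78
tool_pos: [0.4381, 0.2011, 0.1031]
eef_rot: [-1.011, -2.949, -0.071]
contact_force: [-0.1, 0.0, 0.1]
finger_gap: 0.0834
grip_force: 0.0
```

```bash
python3 - <<'E'
from h import *
tool(); planes(.44,.2,hi=.08); blk(.44,.2,.033,.055)
E
```

```text
tool [0.4381 0.2011 0.1031] closing deg 52.1 zaxis [-0.007  0.051 -0.999] j7 0.18
n 348 zmin/max [0.006 0.042]
166 centre [0.434 0.197 0.038] vice normal [0.   0.01 1.  ]
90 centre [0.441 0.176 0.02 ] vice normal [-0.02 -1.   -0.05]
59 centre [0.405 0.191 0.019] vice normal [-1.   -0.    0.02]
top 0
scene (array([434.5, 200.5]), array([67.1, 56.8]), 18.3, 179) [0.4339 0.1976 0.0376] z% [0.034 0.038 0.041]
```

Emit:
{"name": "arm_command", "arguments": {"moves": [[[0.95,0,4,20,10],[0.95,0,0,20,10],[0.95,0,0,0,10],[0.95,0,0,0,10],[0.95,0,0,0,10],[0.95,0,0,0,9.6],[0.95,0,0,0,0]]], "newtons": 25}}

```text
time_s: 21.8
tool_pos: [0.4377, 0.2054, 0.1422]
eef_rot: [0.57, -3.044, -0.043]
contact_force: [0.3, 0.4, 1.2]
finger_gap: 0.0831
grip_force: 0.0
```

```bash
python3 - <<'E'
from h import *
tool(); blk(.436,.205,.033,.055); planes(.44,.2,hi=.08)
a=get_image('scene'); x0,y0=190,170
cv2.imwrite('pics/b2.png',cv2.resize(a['color'][y0:y0+80,x0:x0+80],(600,600),interpolation=cv2.INTER_CUBIC)[:,:,::-1])
E
```

```text
tool [0.4377 0.2054 0.1422] closing deg 111.2 zaxis [-0.049  0.019 -0.999] j7 1.12
top 0
scene (array([435.2, 197.4]), array([70.1, 54.2]), 22.2, 175) [0.4335 0.1971 0.0381] z% [0.034 0.038 0.043]
n 345 zmin/max [0.005 0.042]
162 centre [0.433 0.197 0.037] vice normal [0.01 0.01 1.  ]
95 centre [0.442 0.176 0.02 ] vice normal [-0.01 -1.    0.05]
54 centre [0.406 0.189 0.019] vice normal [-1.    0.02 -0.03]
```

View pics/b2.png

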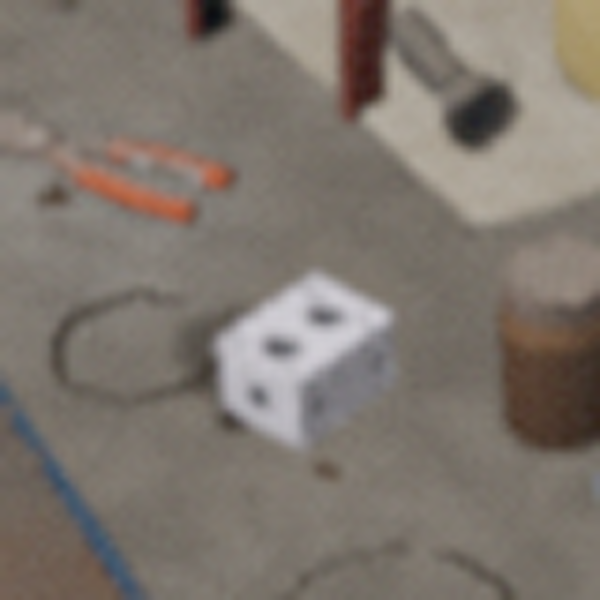

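Emit:
{"name": "arm_command", "arguments": {"moves": [[[0.95,-2,0,-50,0],[0.95,0,0,-50,0],[0.95,0,0,-45,0],[0.95,0,0,-13,0.5],[0.4,0,0,0,0],[0.4,0,0,0,0],[0.4,0,0,0,0],[0.4,0,0,0,0]]], "newtons": 30}}

```text
time_s: 23.0
tool_pos: [0.4368, 0.2054, -0.0144]
eef_rot: [0.589, -3.043, -0.042]
contact_force: [-0.5, 0.3, 7.2]
finger_gap: 0.0502
grip_force: 30.0
```

Emit:
{"name": "arm_command", "arguments": {"moves": [[[0.4,0,0,0,0],[0.4,0,0,0,0]]]}}

```text
time_s: 23.25
tool_pos: [0.4368, 0.2054, -0.0144]
eef_rot: [0.589, -3.043, -0.042]
contact_force: [-0.2, -1.3, 7.3]
finger_gap: 0.05
grip_force: 30.0
```

```bash
python3 - <<'E'
from h import *
tool(); planes(.44,.2,hi=.06,k=2);print(sense()['contact_force'])
E
```

```text
tool [ 0.4368  0.2054 -0.0144] closing deg 111.9 zaxis [-0.047  0.019 -0.999] j7 0.93
n 297 zmin/max [0.006 0.047]
131 centre [0.427 0.199 0.038] vice normal [ 0.   -0.01  1.  ]
70 centre [0.44  0.175 0.018] vice normal [-0.04 -1.   -0.03]
[-1.029654   -1.46840795  7.92517017]
```

Emit:
{"name": "arm_command", "arguments": {"moves": [[[0.4,0,0,40,0],[0.4,0,0,55,0],[0.4,24,-31,15,0],[0.4,30,-38,0,0],[0.4,30,-38,0,0],[0.4,30,-38,0,0],[0.4,29,-39,0,0],[0.4,0,0,0,0]]]}}

```text
time_s: 24.3
tool_pos: [0.5803, 0.0159, 0.0933]
eef_rot: [0.578, -3.042, -0.04]
contact_force: [-1.2, 0.6, -4.8]
finger_gap: 0.0503
grip_force: 29.8
```

Emit:
{"name": "arm_command", "arguments": {"moves": [[[0.4,0,4,-25,0],[0.4,0,0,-25,0],[0.4,0,0,0,0]]]}}

```text
time_s: 24.68
tool_pos: [0.5766, 0.0253, 0.0427]
eef_rot: [0.59, -3.036, -0.043]
contact_force: [-0.1, 0.1, -3.7]
finger_gap: 0.05
grip_force: 29.8
```

```bash
python3 - <<'E'
from h import *
tool(); planes(.58,.015,lo=.05,hi=.1,k=3,r=.05); blk(.58,.015,.075,.1,r=.05)
E
```

```text
tool [0.5766 0.0253 0.0427] closing deg 111.9 zaxis [-0.053  0.018 -0.998] j7 1.41
n 356 zmin/max [0.058 0.099]
149 centre [0.569 0.02  0.095] vice normal [0.03 0.04 1.  ]
110 centre [0.546 0.006 0.075] vice normal [-1.   -0.   -0.03]
56 centre [ 0.579 -0.005  0.071] vice normal [-0.01 -1.   -0.03]
top (array([550.8,  27.8]), array([18.9, 26.1]), 22.7, 32) [0.5481 0.0285 0.095 ] z% [0.083 0.097 0.1  ]
scene (array([573.5,  20.8]), array([66.9, 61. ]), 18.5, 221) [0.5663 0.0159 0.0928] z% [0.078 0.095 0.099]
```

Emit:
{"name": "arm_command", "arguments": {"moves": [[[0.4,3.5,-3.5,0,0],[0.4,0,0,-15,0],[0.4,0,0,-5,0],[0.4,0,0,0,0]]]}}

```text
time_s: 25.32
tool_pos: [0.5818, 0.0218, 0.0237]
eef_rot: [0.59, -3.039, -0.043]
contact_force: [0.1, 0.5, -5.6]
finger_gap: 0.0498
grip_force: 29.8
```

Emit:
{"name": "arm_command", "arguments": {"moves": [[[0.4,-1,0,-4,0],[0.4,0,0,-2,0],[0.4,0,0,-1,0],[0.4,0,0,0,0]]]}}

```text
time_s: 25.82
tool_pos: [0.5815, 0.0217, 0.0175]
eef_rot: [0.59, -3.041, -0.042]
contact_force: [-0.2, 0.7, -4.2]
finger_gap: 0.05
grip_force: 29.8
```

Emit:
{"name": "arm_command", "arguments": {"moves": [[[0.4,0,0,-1,0],[0.4,0,0,-1,0],[0.4,0,0,0,0]]]}}

```text
time_s: 26.2
tool_pos: [0.5815, 0.0217, 0.0157]
eef_rot: [0.59, -3.041, -0.042]
contact_force: [-0.0, -0.9, -2.2]
finger_gap: 0.0498
grip_force: 29.9
```

Emit:
{"name": "arm_command", "arguments": {"moves": [[[0.4,0,0,-1,0],[0.4,1.9,0.7,0,0],[0.4,0.9,0.4,0,0],[0.4,0,0,0,0]]], "newtons": 20}}

```text
time_s: 26.7
tool_pos: [0.5832, 0.0222, 0.0156]
eef_rot: [0.589, -3.039, -0.04]
contact_force: [-7.8, -3.7, 11.5]
finger_gap: 0.05
grip_force: 20.0
```

Emit:
{"name": "arm_command", "arguments": {"moves": [[[0.4,0,0,0.7,0],[0.4,0.9,0.4,0,0],[0.4,0.9,0.4,0,0],[0.4,0,0,0,0]]]}}

```text
time_s: 27.2
tool_pos: [0.5847, 0.0229, 0.0157]
eef_rot: [0.589, -3.038, -0.04]
contact_force: [-8.4, -4.1, 9.3]
finger_gap: 0.0499
grip_force: 20.0
```

Emit:
{"name": "arm_command", "arguments": {"moves": [[[0.4,0,0,0.5,0],[0.4,0.9,0.4,0,0],[0.4,0.9,0.4,0,0],[0.4,0,0,0,0]]]}}

```text
time_s: 27.7
tool_pos: [0.5847, 0.0227, 0.0157]
eef_rot: [0.588, -3.034, -0.039]
contact_force: [-12.6, -4.9, 11.7]
finger_gap: 0.0503
grip_force: 20.0
```

Emit:
{"name": "arm_command", "arguments": {"moves": [[[0.4,-0.7,1.9,0.3,0],[0.4,-0.7,1.9,0,0],[0.4,0,0,0,0]]]}}

```text
time_s: 28.08
tool_pos: [0.5847, 0.0229, 0.0158]
eef_rot: [0.584, -3.036, -0.032]
contact_force: [-8.3, -12.9, 8.0]
finger_gap: 0.05
grip_force: 20.0
```

Emit:
{"name": "arm_command", "arguments": {"moves": [[[0.4,-0.7,1.9,0,0],[0.4,-0.4,0.9,0,0],[0.4,0,0,0,0]]]}}

```text
time_s: 28.45
tool_pos: [0.5842, 0.024, 0.0158]
eef_rot: [0.582, -3.037, -0.03]
contact_force: [-6.9, -16.4, 8.0]
finger_gap: 0.0504
grip_force: 20.0
```

Emit:
{"name": "arm_command", "arguments": {"moves": [[[0.8,0,0,0,0],[0.8,0,0,0,0],[0.8,0,0,0,0],[0.8,0,0,30,0],[0.8,0,0,45,0],[0.65,-24,-41,0,0],[0.65,-24,-41,0,0],[0.65,-25,-41,0,0]]], "newtons": 15}}

```text
time_s: 29.45
tool_pos: [0.5121, -0.0925, 0.0912]
eef_rot: [0.591, -3.041, -0.042]
contact_force: [0.1, -0.7, 0.2]
finger_gap: 0.0569
grip_force: 0.0
```

```bash
python3 - <<'E'
from h import *
tool(); blk(.583,.025,.065,.08,r=.055); planes(.583,.025,lo=.048,hi=.08,r=.05,k=2)
im=get_image('top')
for d in pinpoint('lever_knob','top')[:1]: print(d,world(im,d['location'],.0785))
E
```

```text
tool [ 0.5121 -0.0925  0.0912] closing deg 112.0 zaxis [-0.047  0.019 -0.999] j7 1.66
top (array([582. ,  24.3]), array([64.7, 49.6]), 21.2, 228) [0.5824 0.0241 0.0704] z% [0.066 0.071 0.075]
scene (array([580.3,  15.3]), array([66.6, 51. ]), 20.1, 87) [0.5769 0.0112 0.0686] z% [0.065 0.069 0.072]
n 154 zmin/max [0.048 0.071]
87 centre [0.576 0.011 0.067] vice normal [-0.04  0.06  1.  ]
39 centre [0.574 0.001 0.057] vice normal [-0.11 -0.11  0.99]
```

Emit:
{"name": "arm_command", "arguments": {"moves": [[[0.65,-4,-9,-15,0],[0.65,0,0,-30,0],[0.65,0,0,-18,0],[0.2,0,0,0,0],[0.2,0,0,0,0],[0.2,0,0,0,0],[0.2,0,0,0,0],[0.2,0,0,0,0]]], "newtons": 15}}

```text
time_s: 30.7
tool_pos: [0.5088, -0.1007, 0.0287]
eef_rot: [0.59, -3.042, -0.042]
contact_force: [-0.6, 2.8, 6.2]
finger_gap: 0.0262
grip_force: 15.0
```

Emit:
{"name": "arm_command", "arguments": {"moves": [[[0.2,7.8,-14.6,0,8],[0.2,9.9,-13.4,0,8],[0.2,11.6,-11.8,0,8],[0.2,7,-5.5,0,5],[0.2,0,0,0,0]]]}}

```text
time_s: 31.32
tool_pos: [0.5452, -0.1472, 0.0287]
eef_rot: [1.331, -2.791, -0.022]
contact_force: [-0.9, -1.0, 7.1]
finger_gap: 0.026
grip_force: 15.0
```

Emit:
{"name": "arm_command", "arguments": {"moves": [[[0.2,2.4,-1.8,0,1.5],[0.2,2.4,-1.7,0,1.5],[0.2,0,0,0,0]]]}}

```text
time_s: 31.7
tool_pos: [0.5491, -0.1499, 0.0287]
eef_rot: [1.402, -2.754, -0.021]
contact_force: [-3.9, 1.1, 9.0]
finger_gap: 0.0257
grip_force: 15.0
```

Emit:
{"name": "arm_command", "arguments": {"moves": [[[0.2,2.5,-1.6,0,1.5],[0.2,2.5,-1.5,0,1.5],[0.2,0,0,0,0]]]}}

```text
time_s: 32.08
tool_pos: [0.5508, -0.1509, 0.0285]
eef_rot: [1.473, -2.711, -0.026]
contact_force: [-13.7, 6.3, 16.3]
finger_gap: 0.0256
grip_force: 15.0
```

Emit:
{"name": "arm_command", "arguments": {"moves": [[[0.2,0.8,-0.5,0,0],[0.2,0,0,0,0]]]}}

```text
time_s: 32.33
tool_pos: [0.5507, -0.1509, 0.0285]
eef_rot: [1.472, -2.71, -0.028]
contact_force: [-16.6, 7.1, 17.8]
finger_gap: 0.026
grip_force: 15.0
```

Emit:
{"name": "arm_command", "arguments": {"moves": [[[0.65,0,0,0,0],[0.65,0,0,0,0],[0.65,0,0,0,0],[0.65,0,0,20,0],[0.65,0,0,50,0],[0.65,-15,-20,50,0],[0.65,-30,-40,20,0],[0.65,-30,-40,0,0]]]}}

```text
time_s: 33.33
tool_pos: [0.4811, -0.2545, 0.1714]
eef_rot: [1.476, -2.719, -0.013]
contact_force: [0.9, -0.2, -0.3]
finger_gap: 0.0572
grip_force: 0.0
```

```bash
python3 - <<'E'
from h import *
tool(); blk(.583,.025,.065,.08,r=.055)
P,C=cloud(get_image('top')); m=(np.hypot(P[:,0]-.55,P[:,1]+.15)<.03)&(P[:,2]>.09)&(P[:,2]<.11)
print('knob',P[m].mean(0),m.sum())
p=(.585,.0203,.378)
for n in('top','scene'):
    im=get_image(n); x0,y0,w,h=(240,150,130,95) if n=='top' else (240,190,115,82)
    v=cv2.resize(im['color'][y0:y0+h,x0:x0+w],(400,292),interpolation=cv2.INTER_CUBIC)[:,:,::-1].copy()
    if n=='top': A=v
cv2.imwrite('pics/fin.png',np.hstack([A,v]))
for k,z in [('jar',(.5264,.1279)),('can',(.6828,.0336))]:
    P,C=cloud(get_image('top')); m=(np.hypot(P[:,0]-z[0],P[:,1]-z[1])<.045)&(P[:,2]>.06)&(P[:,2]<.25)&(abs(C.max(1).astype(int)-C.min(1))>-1); print(k,P[m].mean(0).round(4))
E
```

```text
tool [ 0.4811 -0.2545  0.1714] closing deg 147.0 zaxis [-0.046 -0.015 -0.999] j7 2.53
top (array([581.9,  25.2]), array([64.8, 49.8]), 21.8, 230) [0.581  0.0253 0.0704] z% [0.066 0.07  0.075]
scene (array([560.5,  10.8]), array([23. , 46.4]), 66.4, 21) [0.5692 0.0063 0.0685] z% [0.067 0.069 0.07 ]
knob [ 0.54879915 -0.14902398  0.09880592] 48
jar [0.5263 0.1279 0.0846]
can [0.6806 0.0331 0.1568]
```

View pics/fin.png

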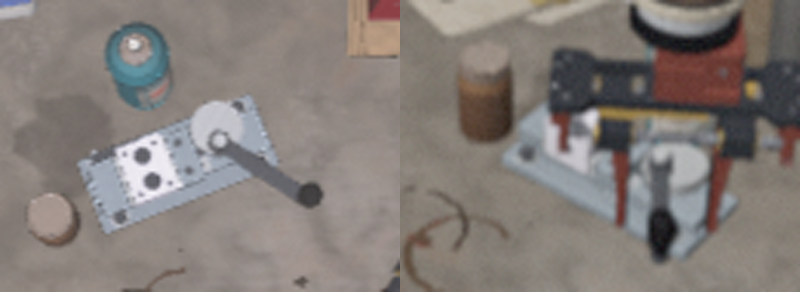

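```bash
python3 -c "
from rig import *
print(sign_off())"
```

```text
the job is handed in; nothing more can be done
None
```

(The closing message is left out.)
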